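Try out the concealed catch of a jewellery box

ROBOT

A 6-joint arm with a two-finger parallel gripper is mounted at the origin on the work surface; the furniture and walls round the work are solid. World frame = base frame: x ahead of the robot, y to its left, z up, the work surface at z = 0. Lengths are in m, angles in rad, forces in N, time in s.
With the tool pointing down it reaches from about 0.3 to 0.775 m from the base axis. Payload 14.6 kg.
Tool frame: the origin (TCP) lies at the centre of the arm's flange, where the gripper is bolted on; the fingertips stand 199 mm ahead of it and the grasp point (between the pads) lies 180 mm ahead of it; z points along the fingers, y is the line along which they close (so a half turn about z gives the same grasp; the last joint's range is limited). The gripper opens to 94 mm and grips with 3 to 60 N. Pads are 16 mm wide; open, the fingers measure 119 mm over their backs; the gripper's body (75 mm by 177 mm) begins 78 mm behind the grasp point.
Start: joints at [-1.171, 0.3, 1.521, -0, 1.321, -0.067], TCP at [0.248, -0.491, 0.405] pointing down, gripper open.
Joint ranges: [-3.03, 3.03], [-0.79, 2.21], [0.23, 2.52], [-1.04, 4.18], [0, 3.07], [-2.55, 2.55]. Speed limits (rad/s): [2.22, 2.22, 2.57, 3.14, 3.14, 3.14].

INTERFACE

Orientations are given as [roll, pitch, yaw] about the fixed x, y, z axes, in that order (R = Rz(yaw) Ry(pitch) Rx(roll)).
In Python, from station import ctrl gives the robot as it stands. The module is installed in compiled form; this text tells all that it offers.
- The arm moves only by the tool servo_tool, never from a script. Its argument "motion" is a list of rows, each a list of 5 numbers: the closure, from 0 (fully open) to 1 (shut), then the shift along the world's x, y, z in cm, then the turn about the world's z in degrees. A call has 1 to 20 rows; each row is the pose to reach, as a shift and turn from the pose commanded when the call began; what a row does not reach only later rows make up. A row lasts 1/8 s, in which the tool goes at most 62.5 mm and 10.7 degrees, less where a joint would pass 70% of its speed; a pose out of reach is approached as far as the arm can. A call with a gripper value outside its range is refused whole. The fingers move at their own pace and stop on an object; "squeeze" is the grip in N (left out, the last holds). Time passes only in rows, so rows that repeat a pose let the fingers close. It gives the time, the measured TCP pose, the force, the opening and the grip force at its end, in the units of the state.
- ctrl.get_obs(): the state, without advancing time (a new reading comes with each control period).
- ctrl.camera(name): name is "side" or "top" or "wrist"; returns a dict with "image" (400x640x3 uint8, red, green, blue), "fx", "fy", "cx", "cy" (pixels), "dist" ([k1, k2, p1, p2, k3] as OpenCV has them; the pictures are not rectified), "camera_from_world" (4x4, takes a point from world to camera coordinates); the wrist camera has in their place "hand_eye" (4x4, takes a point from camera to tool coordinates, whose origin is the TCP and whose axes are the flange's). Camera axes: x right, y up, looking along -z (the intrinsics and any distortion apply to the point x, -y, -z); pixel columns grow to the right and rows downward; lengths in m; the calibration is good to about 2 mm. A picture is of the moment at which its call begins: read the wrist's pose just before it. There is no depth.
- ctrl.hand_in(): hands the job in; it is judged then, once.
The state is a dict: "time_s": time; "qpos": joint angles; "joint_vel": joint speeds; "tau": joint torques, N m; "ee_pos": TCP position; "eef_rot": TCP orientation; "force": force on the tool from outside, world axes, zero at the start; "moment": the same for the moment, N m; "grip_width": finger opening in m; "grip_force": force on a finger pad.
Only numpy, scipy, OpenCV 4.12 (cv2) and the standard library are available. Lean on these libraries where they do the work, as an engineer would, in place of code of your own. Each camera call takes 0.05 s, during which the arm holds its last target. There are 200 camera calls.

TASK

The new jewellery box on the bench has a secret drawer behind its front, and one of the five discs let into its top is the hidden push button of the catch; the other four are glued fast. Feel across the discs gently with the fingertips for the one that gives, press it down until the drawer springs out, then take the finger off and push the drawer back in until the catch holds it shut by itself. Nothing is to be gripped or lifted, and the things standing round the box stay where they are.

Things in the scene. Friction and masses are not known exactly. Their poses are not given: they have to be found in the camera images.
- box: jewellery box of plain wood, 150 mm deep (x) x 300 mm long (y) x 58 mm high, fixed to the bench. Origin at the centre of its underside, on the bench; x points from its front (the drawer side, towards the robot) to its back, y along its length to the left, z up. Five round discs of darker wood, all alike, lie in one row in its flat top, centres at x = +6 mm, y = -112, -56, 0, +56, +112 mm
- disc_middle (a point): centre of the face of the middle disc (glued or button alike), 56.5 mm above the bench. Discs are 46 mm across in 48 mm holes, faces 1.5 mm below the top. Any of the five may be the button, another each time, not to be told by eye. Glued ones are rigid. The button gives from about 1 N, sinks 6 mm (about 3 N), frees the drawer when 4 to 5.5 mm down and springs back up when let go
- drawer (a joint): how far the secret drawer stands out of the box, in m: 0 shut and held by the catch (front flush with the cheeks), 0.028 fully sprung out towards the robot (along the box's -x), -0.004 pushed in to its stop. A spring always pushes it out (2 to 3 N). To latch it push it past flush to -0.002 or to the stop (6 N, with finger friction up to 15 N); let go, it comes back to 0 and is held
- drawer_front (a point): centre of the outer face of the drawer's front: a plain flat upright board 278 mm long, 8.5 to 45.5 mm above the bench, no handle, between the box's end cheeks, facing the box's -x. The point is 27 mm above the bench and moves with the drawer; shut it lies at x = -75 mm in the box's frame. The box's top is set back: its front edge lies 12 mm behind this face
- turned_foot_1: turned wooden foot, 50 mm across, 86 mm high, standing loose by the right end of the box; origin at the centre of its underside. Not to be moved
- turned_foot_2: turned wooden foot, 50 mm across, 84 mm high, standing loose by the left end of the box; origin at the centre of its underside. Not to be moved
- sanding_block: cork sanding block 63 x 111 x 36 mm lying loose by the left end of the box; origin at the centre of its underside. Not to be moved
- wax_tin: round tin, 87 mm across, 33 mm high, loose by the right front corner of the box; origin at the centre of its underside. Not to be moved

How it is judged:
On the way:
1. the catch is freed and the secret drawer has sprung out (value of joint drawer above 0.022 m), for 0.2 s.
At the end, for the whole second after the job is handed in: after having sprung out by more than 22 mm, the drawer is shut again within 2 mm of flush and at rest, held by its catch alone (value of joint drawer between -0.0025 and 0.002 m and velocity of joint drawer between -0.01 and 0.01 m/s); the robot touches nothing.
It fails at once if the fingers strike or press anything hard (over 100 N) (contact force between the fingers and anything else above 100 N).
It fails at once if a turned foot is moved by more than 15 mm or lifted (distance of any of turned_foot_1, turned_foot_2 from where it was at the start of the episode above 0.015 m).
It fails at once if the sanding block or the tin is moved by more than 15 mm or lifted (distance of any of sanding_block, wax_tin from where it was at the start of the episode above 0.015 m).
It also fails if it takes over 58 s, if anything falls off the work surface, if the arm or the gripper's body presses on something with over 40 N, if the wrist force passes 120 N, or if a joint passes its speed limit or range.

## Working session

There is one attempt and no reset: what is moved stays moved. The work goes in short steps, Python scripts to look and compute and a tool call to move; the robot and the scene stay as the last step left them, time stands still between calls to the robot, and variables do not carry over. Pictures are saved under pics/ and viewed, at most 10 in all, crops included, and the job is handed in when it is done.

Besides the shell and the picture viewer there is one more tool, called after "Emit:" in YAML: its name, and indented under it one key for each argument. servo_tool: Moves the arm, as the interface text tells. Its arguments: {"type":"object","properties":{"motion":{"type":"array","items":{"type":"array","items":{"type":"number"}}},"squeeze":{"type":"number"}},"required":["motion"]}

```bash
mkdir -p pics; python3 - <<'E'
from station import ctrl
import cv2
print(ctrl.get_obs())
for n in("top","side"):
    c=ctrl.camera(n); cv2.imwrite(f"pics/{n}.png",c["image"][:,:,::-1]); print({k:v for k,v in c.items() if k!="image"})
E
```

```text
{'time_s': 0.0, 'qpos': array([-1.17056865e+00,  3.00481226e-01,  1.52157391e+00,  8.13102114e-06,
        1.32064942e+00, -6.65884245e-02]), 'joint_vel': array([ 0.00050939, -0.00033056, -0.00129361,  0.00083184,  0.00062113,
        0.00034577]), 'tau': array([-4.19859134e-03, -5.31813276e+01, -3.52743816e+01,  7.06927897e-02,
        2.44660873e-02, -1.15788298e-04]), 'ee_pos': array([ 0.2475185 , -0.49112769,  0.40408367]), 'eef_rot': array([-3.14048374e+00, -8.18436192e-05,  4.66814043e-01]), 'force': array([0.16652271, 0.40330429, 0.84517001]), 'moment': array([0.01109599, 0.02015256, 0.00704581]), 'grip_force': 0.0, 'grip_width': 0.09384254353103465}
{'fx': 386.491861331518, 'fy': 386.491861331518, 'cx': 318.0087193365246, 'cy': 194.07811093208116, 'dist': array([-0.08018495,  0.        ,  0.        ,  0.        ,  0.        ]), 'camera_from_world': array([[-0.00788977, -0.99996455,  0.00294021, -0.08570486],
       [ 0.97838961, -0.00711193,  0.20664749, -0.52195586],
       [-0.20661925,  0.00450707,  0.97841104, -0.79468084],
       [ 0.        ,  0.        ,  0.        ,  1.        ]])}
{'fx': 491.8027811303698, 'fy': 491.8027811303698, 'cx': 320.749219981051, 'cy': 205.50980134357238, 'dist': array([-0.02435772,  0.        ,  0.        ,  0.        ,  0.        ]), 'camera_from_world': array([[-0.90774662, -0.41950491,  0.0034207 ,  0.43746722],
       [ 0.25067951, -0.53585926,  0.80623485, -0.24000095],
       [-0.33638647,  0.73271446,  0.59158572, -0.78045057],
       [ 0.        ,  0.        ,  0.        ,  1.        ]])}
```

View pics/top.png

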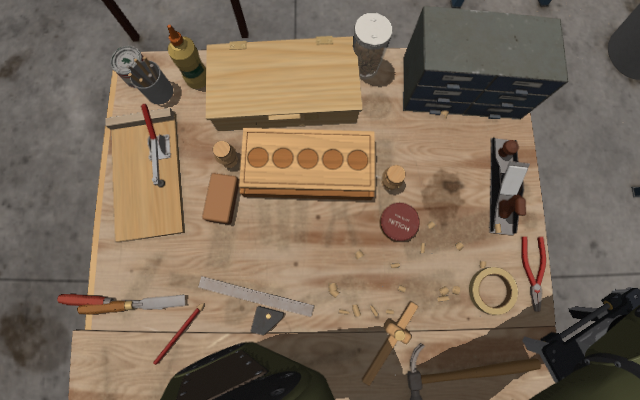

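View pics/side.png

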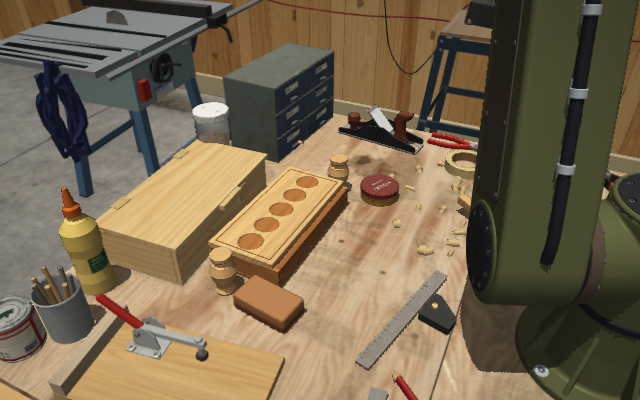

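The top view shows the disc row from (258,157) to (358,160). In the side view it runs from (250,242) to (307,182), with the left end nearest the camera. I'll refine the centres by thresholding and triangulate.

```bash
cat > h.py <<'E'
import numpy as np, cv2
def norm(c,px):
    K=np.array([[c["fx"],0,c["cx"]],[0,c["fy"],c["cy"]],[0,0,1]])
    return cv2.undistortPoints(np.array(px,float).reshape(-1,1,2),K,np.array(c["dist"]))[:,0]
def P(c): return np.diag([1,-1,-1])@c["camera_from_world"][:3]
def tri(a,pa,b,pb):
    X=cv2.triangulatePoints(P(a),P(b),norm(a,pa).T,norm(b,pb).T); return (X[:3]/X[3]).T
def onz(c,px,z):
    M=P(c); R=M[:,:3]; o=-R.T@M[:,3]
    d=np.c_[norm(c,px),np.ones(len(px))]@R
    return o+d*((z-o[2])/d[:,2])[:,None]
def blob(img,p,r):
    x,y=map(int,p); w=img[y-r:y+r+1,x-r:x+r+1]; g=cv2.cvtColor(w,cv2.COLOR_RGB2GRAY)
    t,m=cv2.threshold(g,0,255,cv2.THRESH_BINARY_INV+cv2.THRESH_OTSU)
    n,l,s,c=cv2.connectedComponentsWithStats(m); k=l[r,r]
    return c[k]+[x-r,y-r],s[k,4]
E
python3 - <<'E'
from station import ctrl
from h import *
a,b=ctrl.camera("top"),ctrl.camera("side")
pa=[blob(a["image"],p,13) for p in[(258,157),(283,158),(308,158),(333,159),(358,160)]]
pb=[blob(b["image"],p,13) for p in[(250,242),(267,225),(281,209),(294,195),(307,182)]]
print(pa,pb)
A=[p[0] for p in pa];B=[p[0] for p in pb]
X=tri(a,A,b,B);print(X.round(4)); Z=onz(a,A,.0565);print(Z.round(4));print(onz(b,B,.0565).round(4))
d=(X[0]-X[4]);print(np.degrees(np.arctan2(-d[0],d[1])),np.linalg.norm(d))
print(onz(a,[(396,173),(225,148)],.085),onz(a,[(400,222)],.033),onz(a,[(204,217),(229,222),(239,178),(212,175)],.036))
# back chest front top edge + front edge
print(onz(a,[(217,126),(355,122)],.1))
E
```

```text
[(array([257.53351206, 156.90616622]), np.int32(373)), (array([282.32804233, 157.41269841]), np.int32(378)), (array([307.35120643, 158.08579088]), np.int32(373)), (array([332.28686327, 158.74530831]), np.int32(373)), (array([358.25      , 159.16336634]), np.int32(404))] [(array([249.86543536, 241.6701847 ]), np.int32(379)), (array([265.96039604, 224.13861386]), np.int32(303)), (array([280.62962963, 208.80740741]), np.int32(270)), (array([294.13080169, 194.64978903]), np.int32(237)), (array([306.62559242, 181.60189573]), np.int32(211))]
[[ 0.6073  0.0455  0.0553]
 [ 0.6048 -0.0106  0.0577]
 [ 0.6028 -0.0665  0.0578]
 [ 0.6007 -0.1222  0.0582]
 [ 0.6    -0.1805  0.0565]]
[[ 0.6071  0.0453  0.0565]
 [ 0.6054 -0.0104  0.0565]
 [ 0.6034 -0.0664  0.0565]
 [ 0.6015 -0.1222  0.0565]
 [ 0.6002 -0.1804  0.0565]]
[[ 0.6063  0.0466  0.0565]
 [ 0.6054 -0.0118  0.0565]
 [ 0.6035 -0.0681  0.0565]
 [ 0.6016 -0.1243  0.0565]
 [ 0.5997 -0.1804  0.0565]]
-1.8583798102629467 0.2260367969785373
[[ 0.55999783 -0.25763607  0.085     ]
 [ 0.61918208  0.11274258  0.085     ]] [[ 0.46086049 -0.2721932   0.033     ]] [[0.47475943 0.16528111 0.036     ]
 [0.46326057 0.10851617 0.036     ]
 [0.56389159 0.08957412 0.036     ]
 [0.57150594 0.15193226 0.036     ]]
[[ 0.66459835  0.12898158  0.1       ]
 [ 0.67109152 -0.1710365   0.1       ]]
```

Emit:
servo_tool:
  motion:
    - [1,4,4,-1,-5]
    - [1,8,8,-2,-12]
    - [1,12,11,-4,-20]
    - [1,16,15,-6,-28.5]
    - [1,20,19,-7,-28.5]
    - [1,24,22,-8,-28.5]
    - [1,28,25,-8,-28.5]
    - [1,32,28,-8,-28.5]
    - [1,35.2,31,-9,-28.5]
    - [1,35.2,31,-9,-28.5]
    - [1,35.2,31,-11,-28.5]
    - [1,35.2,31,-13,-28.5]
    - [1,35.2,31,-13.4,-28.5]
    - [1,35.2,31,-13.4,-28.5]

```text
time_s: 1.95
ee_pos: [0.5994, -0.1815, 0.2708]
eef_rot: [-3.142, 0.0, -0.031]
force: [-0.4, -0.6, 0.6]
grip_width: 0.0005
grip_force: 0.0
```

```bash
python3 - <<'E'
from station import ctrl
import cv2
print(ctrl.get_obs())
for n in("side","wrist"):
    c=ctrl.camera(n); cv2.imwrite(f"pics/{n}2.png",c["image"][:,:,::-1])
cv2.imwrite("pics/s2.png",cv2.resize(cv2.imread("pics/side2.png")[80:280,180:420],None,fx=2.5,fy=2.5))
E
```

```text
{'time_s': 1.95, 'qpos': array([-3.52465193e-01,  5.98241662e-01,  1.41749580e+00,  1.33872880e-05,
        1.12595235e+00,  1.24936928e+00]), 'joint_vel': array([ 0.00205581, -0.01384947, -0.01232714,  0.00044911,  0.00244154,
        0.00136677]), 'tau': array([-7.22827320e-02, -6.50321889e+01, -3.14404142e+01,  3.18520074e-02,
       -1.57122253e-01, -4.25369930e-03]), 'ee_pos': array([ 0.5994236 , -0.1814845 ,  0.27076905]), 'eef_rot': array([-3.14155050e+00,  8.83606214e-05, -3.10439107e-02]), 'force': array([-0.39536556, -0.56662287,  0.62682179]), 'moment': array([ 0.06845272, -0.0049952 , -0.03194656]), 'grip_force': 0.0, 'grip_width': 0.0004983462208648535}
```

View pics/s2.png

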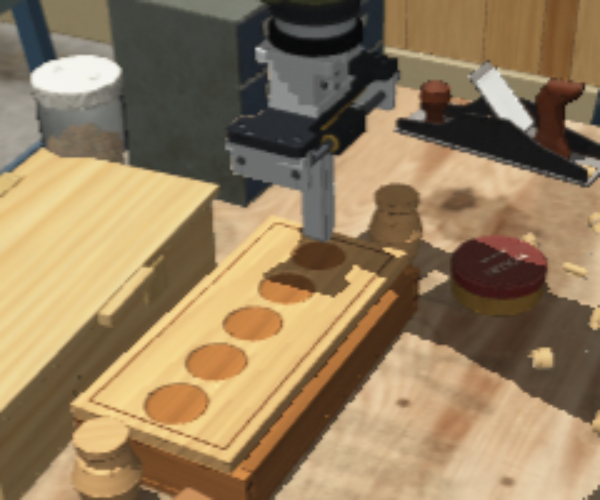

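The closed fingers hang over the rightmost disc: the tips are at crop (318,238) and the disc centre at (318,256). Now I'll go down gently.

Emit:
servo_tool:
  motion:
    - [1,0,0,-0.6,0]
    - [1,0,0,-1.2,0]
    - [1,0,0,-1.3,0]
    - [1,0,0,-1.4,0]
    - [1,0,0,-1.5,0]
    - [1,0,0,-1.5,0]

```text
time_s: 2.8
ee_pos: [0.5995, -0.1812, 0.2558]
eef_rot: [3.142, -0.0, -0.031]
force: [-0.0, -0.6, 0.4]
grip_width: 0.0002
grip_force: 0.4
```

Emit:
servo_tool:
  motion:
    - [1,0,0,-0.05,0]
    - [1,0,0,-0.1,0]
    - [1,0,0,-0.15,0]
    - [1,0,0,-0.15,0]

```text
time_s: 3.3
ee_pos: [0.5995, -0.1812, 0.2542]
eef_rot: [3.142, -0.0, -0.031]
force: [-0.6, -0.5, 2.5]
grip_width: 0.0003
grip_force: 1.4
```

Emit:
servo_tool:
  motion:
    - [1,0,0,-0.05,0]
    - [1,0,0,-0.1,0]
    - [1,0,0,-0.1,0]

```text
time_s: 3.68
ee_pos: [0.5996, -0.1812, 0.2532]
eef_rot: [3.142, -0.0, -0.031]
force: [1.0, 0.9, 2.3]
grip_width: 0.0008
grip_force: 1.4
```

It gives at about 2 N, so this looks like the button. I'll keep pressing.

Emit:
servo_tool:
  motion:
    - [1,0,0,-0.1,0]
    - [1,0,0,-0.2,0]
    - [1,0,0,-0.3,0]
    - [1,0,0,-0.3,0]

```text
time_s: 4.18
ee_pos: [0.5995, -0.1811, 0.2502]
eef_rot: [3.142, -0.0, -0.031]
force: [0.7, 0.5, 3.6]
grip_width: 0.0003
grip_force: 1.4
```

Emit:
servo_tool:
  motion:
    - [1,0,0,-0.05,0]
    - [1,0,0,-0.1,0]
    - [1,0,0,-0.1,0]
    - [1,0,0,-0.1,0]

```text
time_s: 4.68
ee_pos: [0.5995, -0.1812, 0.2499]
eef_rot: [3.141, -0.0, -0.031]
force: [-3.7, 0.7, 9.8]
grip_width: 0.0003
grip_force: 5.1
```

```bash
python3 - <<'E'
from station import ctrl
import cv2
c=ctrl.camera("side"); cv2.imwrite("pics/s3.png",cv2.resize(c["image"][80:280,180:420,::-1],None,fx=2.5,fy=2.5))
E
```

```text
(no output)
```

View pics/s3.png

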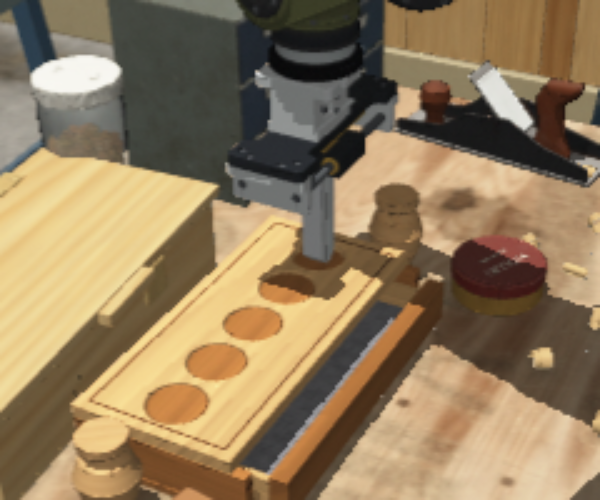

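The drawer has sprung out: the front board runs from crop (440,280) to (275,490). I'll lift off and come down in front of the drawer's middle.

Emit:
servo_tool:
  motion:
    - [1,0,0,2,0]
    - [1,0,0,5,0]
    - [1,-4,4,6,0]
    - [1,-8,8,6,0]
    - [1,-13.4,11.8,6,0]
    - [1,-13.4,11.8,6,0]
    - [1,-13.4,11.8,3,0]
    - [1,-13.4,11.8,0,0]
    - [1,-13.4,11.8,-2,0]
    - [1,-13.4,11.8,-2.7,0]
    - [1,-13.4,11.8,-2.7,0]

```text
time_s: 6.1
ee_pos: [0.466, -0.0634, 0.2225]
eef_rot: [3.142, -0.0, -0.031]
force: [1.3, 0.1, -0.6]
grip_width: 0.0002
grip_force: 0.0
```

Emit:
servo_tool:
  motion:
    - [1,0.5,0,0,0]
    - [1,1,0,0,0]
    - [1,1.4,0,0,0]
    - [1,1.8,0,0,0]
    - [1,2.2,-0.1,0,0]
    - [1,2.6,-0.1,0,0]
    - [1,3,-0.1,0,0]
    - [1,3.4,-0.1,0,0]
    - [1,3.8,-0.1,0,0]
    - [1,4.2,-0.1,0,0]
    - [1,4.2,-0.1,0,0]

```text
time_s: 7.48
ee_pos: [0.5077, -0.0644, 0.222]
eef_rot: [3.141, 0.0, -0.031]
force: [-1.6, -1.5, 0.0]
grip_width: 0.0004
grip_force: 0.8
```

Emit:
servo_tool:
  motion:
    - [1,0.2,0,0,0]
    - [1,0.4,0,0,0]
    - [1,0.6,0,0,0]
    - [1,0.7,0,0,0]
    - [1,0.8,0,0,0]
    - [1,0.8,0,0,0]

```text
time_s: 8.22
ee_pos: [0.5155, -0.0641, 0.2221]
eef_rot: [-3.141, 0.0, -0.031]
force: [-3.0, -2.2, -1.4]
grip_width: 0.0004
grip_force: 1.5
```

Emit:
servo_tool:
  motion:
    - [1,0.1,0,0,0]
    - [1,0.2,0,0,0]
    - [1,0.25,0,0,0]
    - [1,0.25,0,0,0]

```text
time_s: 8.72
ee_pos: [0.5169, -0.0642, 0.222]
eef_rot: [-3.141, 0.005, -0.031]
force: [-21.1, -2.9, 12.9]
grip_width: 0.0003
grip_force: 10.5
```

The force jumped to 21 N, so the drawer is at its stop. I'll back off slowly and check.

Emit:
servo_tool:
  motion:
    - [1,-0.2,0,0,0]
    - [1,-0.5,0,0,0]
    - [1,-0.8,0,0,0]
    - [1,-2,0,0,0]
    - [1,-5,0,0,0]
    - [1,-7,0,2,0]
    - [1,-9,0,6,0]
    - [1,-9,0,11,0]
    - [1,-9,-5,15,0]
    - [1,-9,-9,16,0]
    - [1,-9,-9,16,0]

```text
time_s: 10.1
ee_pos: [0.4274, -0.1558, 0.3831]
eef_rot: [3.141, -0.002, -0.033]
force: [-0.1, -0.0, 0.2]
grip_width: 0.0005
grip_force: 0.0
```

```bash
python3 - <<'E'
from station import ctrl
import cv2
c=ctrl.camera("side"); cv2.imwrite("pics/s4.png",cv2.resize(c["image"][80:280,180:420,::-1],None,fx=2.5,fy=2.5))
E
```

```text
(no output)
```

View pics/s4.png

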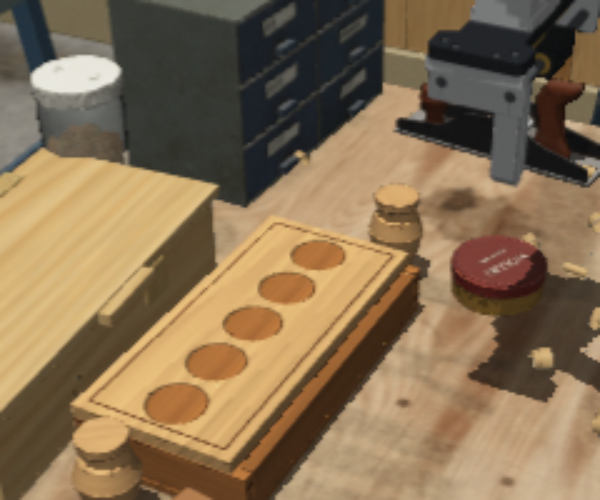

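The drawer is shut flush, with its front edge from crop (418,275) to (245,490) as at the start. The foot and tin in view haven't moved, and the arm is clear.

```bash
python3 -c "
from station import ctrl
print(ctrl.hand_in())"
```

```text
the job is handed in; nothing more can be done
None
```

The rightmost disc was the button: I pressed it, the drawer sprang out, and I pushed it back until the catch held it flush by itself. The job is handed in at about 10 s of the 58 s; no verdict was returned.

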